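# Lock the specimen holder in its clamping station

### The job

Lock the round specimen holder in its clamping station: push the upright orange knob along its L-shaped slot, away from the red mark to the corner, then round the corner and along the short leg until it is fully home at the green mark, and leave it there. Only push the knob, do not pull it up, and leave the specimens and everything else on the bench where they stand.

Things in the scene. Friction and masses are not known exactly. Their poses are not given: they have to be found in the camera images.
- station: clamping station fixed to the bench: white base 210 (x) by 300 mm (y), top 30 mm above the bench; origin at the centre of its underside, z up. On its -y half the grey lock plate (x -50 to 60, y -140 to -20 mm, top at 45 mm) has an L-shaped slot 15 mm wide: long leg, 58 mm, along the station's +y; then short leg, 40 mm, along its +x. Red patch at the slot's start, green at its end.
- holder (a point): centre of the top face of the aluminium specimen holder on the station's +y half: disc 130 mm diameter, top 52 mm above the bench; its six black specimens reach 56 mm and its centre boss 64 mm above the bench. Fixed.
- knob_mid (a point): centre of the upright knob, halfway up: orange cylinder, 20 mm diameter, black band near its foot, from 49 to 92 mm above the bench; this point is 70.5 mm above the bench and travels with the knob. Below it a 12 mm pin runs in the slot with 1.5 mm play each side. Friction alone holds it where it is left; each leg takes 2 to 4 N to push.
- slot_start (a point): point on the slot's centre line at the start of the long leg, in the lock plate's top face (45 mm above the bench); the knob's axis is here when joint bolt and joint cross are 0.
- slot_corner (a point): point on the slot's centre line at the corner, same height; the knob's axis is here at bolt = 0.058, cross = 0.
- slot_end (a point): point on the slot's centre line at the end of the short leg, same height; the knob's axis is here when fully home (bolt = 0.058, cross = 0.040).
- bolt (a joint): travel of the knob along the long leg (station's +y), m: 0 at the slot's start, 0.058 at the corner, where it stops. It carries the steel bolt that enters the holder's rim.
- cross (a joint): travel of the knob along the short leg (station's +x), m: 0 in the long leg, 0.040 fully home at the end stop. The slot's walls let it move only when bolt is at the corner.
- lift (a joint): how far the knob is pulled up, m: 0 normally, at most 0.012; a spring holds it down with about 4 to 6 N. Must not be pulled up.
- specimen_a: loose mounted specimen, black resin puck 30 mm diameter, 20 mm high, standing on the station's front ledge (-x side of the lock plate); origin at the centre of its underside. Leave alone.
- specimen_b: the same kind of puck, on the station's rear ledge (+x side of the lock plate); origin at the centre of its underside. Leave alone.
- suspension: white bottle, 60 mm diameter, about 170 mm tall, blue cap, standing on the bench; origin at the centre of its underside. Leave alone.
- paste_jar: clear jar with yellow lid, 64 mm diameter, about 60 mm tall; origin at the centre of its underside. Leave alone.
- beaker: glass beaker, 70 mm diameter, 90 mm tall; origin at the centre of its underside. Leave alone.
- brush: cleaning brush lying on the bench; origin under its middle. Leave alone.
- spare_mould: blue cylinder, 44 mm diameter, 30 mm tall; origin at the centre of its underside. Leave alone.

How it is judged:
On the way, in this order (a step that is already met when the one before it is completed fails the run):
1. the knob has been pushed along the long leg to the corner (value of joint bolt above 0.052 m), for 0.1 s.
2. the knob is home at the end of the short leg (value of joint bolt above 0.052 m and value of joint cross above 0.036 m), for 0.1 s.
At the end, for the whole second after the job is handed in: The knob rests at the end of the short leg (cross within 4 mm of its 40 mm stop, bolt within 6 mm of the corner), down in its slot (raised less than 2 mm) and still (all of step 2 and value of joint lift below 0.002 m and velocity of joint cross between -0.005 and 0.005 m/s); the robot touches nothing.
It fails at once if the knob is pulled up more than 5 mm (value of joint lift above 0.005 m).
It fails at once if the knob is forced sideways through the wall of the long leg (value of joint bolt below 0.045 m and value of joint cross above 0.006 m).
It fails at once if a loose specimen or another thing on the bench is moved or lifted by more than 15 mm (distance of any of specimen_a, specimen_b, suspension, paste_jar, beaker, brush, spare_mould from where it was at the start of the episode above 0.015 m).
It also fails if it takes over 48 s, if anything falls off the work surface, if the arm or the gripper's body presses on something with over 40 N, if the wrist force passes 120 N, or if a joint passes its speed limit or range.

### The arm

A 7-joint arm with a two-finger parallel gripper is mounted at the origin on the work surface. World frame = base frame: x ahead of the robot, y to its left, z up, the work surface at z = 0. Lengths are in m, angles in rad, forces in N, time in s.
With the tool pointing down it reaches from about 0.425 to 1.025 m from the base axis. Payload 9.4 kg.
Tool frame: the origin (TCP) lies at the very end of the fingers, on their centre line; the grasp point (between the pads) lies 19 mm behind it; z points along the fingers, y is the line along which they close (so a half turn about z gives the same grasp; the last joint's range is limited). The gripper opens to 93 mm and grips with 3 to 60 N. Pads are 15 mm wide; open, the fingers measure 128 mm over their backs; the gripper's body (75 mm by 188 mm) begins 65 mm behind the grasp point.
Start: joints at [1.252, 0.599, -0.003, 1.599, 0.002, 0.943, -0.08], TCP at [0.174, -0.704, 0.219] pointing down, gripper open.
Joint ranges: [-2.57, 2.57], [-0.35, 1.97], [-1.29, 1.29], [0.11, 2.56], [-1.05, 4.19], [0.11, 1.86], [-2.63, 2.63]. Speed limits (rad/s): [2.22, 2.22, 3.01, 3.01, 3.14, 3.14, 3.14].

### API

Orientations are given as [roll, pitch, yaw] about the fixed x, y, z axes, in that order (R = Rz(yaw) Ry(pitch) Rx(roll)).
In Python, from rig import env gives the robot as it stands. The module is installed in compiled form; this text tells all that it offers.
- The arm moves only by the shell command python3 -m crank 'ROWS'. ROWS is JSON, a list of rows, each an object of numbers: "tx", "ty", "tz": the shift along the tool's x, y, z as a fraction of full scale; "wx", "wy", "wz": the turn, a rotation vector about the tool's x, y, z as a fraction of full scale; "jaw": the closure, from -1 (fully open) to 1 (shut). In form: [{"tx": .., "ty": .., "tz": .., "wx": .., "wy": .., "wz": .., "jaw": ..}, ...]. A call has exactly 8 rows; each row is the pose to reach, as a shift and turn from the pose commanded when the call began, along the tool's axes at that moment, turning the shorter way round; what a row does not reach only later rows make up. Full scale, the value 1, is 0.1 m for a shift and pi rad for a turn. A row lasts 1/8 s, in which the tool goes at most 62.5 mm and 10.7 degrees, less where a joint would pass 70% of its speed; a pose out of reach is approached as far as the arm can. A call with a number of a shift or a turn outside -1 to 1 is refused whole. A call with a gripper value outside its range is refused whole. The fingers move at their own pace and stop on an object; the grip force is fixed at half the most. Time passes only in rows, so rows that repeat a pose let the fingers close, or fill a call up. It gives the time, the measured TCP pose, the force, the opening and the grip force at its end, in the units of the state.
- env.observe(): the state, without advancing time (a new reading comes with each control period).
- env.get_image(name): name is "side" or "top"; returns the picture (480x640x3 uint8, red, green, blue); there is no depth.
- env.calibration(name): a dict with "fx", "fy", "cx", "cy" (pixels), "R" (3x3) and "t" (3): a world point X has camera coordinates R X + t. Camera axes: x right, y down, z forward; pixel columns grow to the right and rows downward; lengths in m; the calibration is good to about 2 mm. A picture is of the moment at which its call begins. calibration takes no time and is no camera call.
- env.close_job(): hands the job in; it is judged then, once.
Trained networks look in the newest picture that a camera, given by its name, has taken for a name from the list of things; names that differ only in an ending like _2 or _b are one class to them, and where a whole thing is asked for, a point or a joint stands for the part that bears it (a point fixed in the world has none). Each returns a list of dicts, best first, with "score" (0 to 1); they miss things now and then, are a little off and sometimes report something else, mostly with a low value. They report only what shows in the picture. A call takes as long as a camera call.
- env.find_in(camera, name): "bbox" ([left, top, width, height] in pixels, round what is visible of it).
The state is a dict: "t": time; "joint_positions": joint angles; "qd": joint speeds; "tau": joint torques, N m; "eef_pos": TCP position; "eef_rot": TCP orientation; "force": force on the tool from outside, world axes, zero at the start; "torque": the same for the moment, N m; "opening": opening from 0.0 (shut) to 1.0 (fully open); "finger_force": force on a finger pad.
Only numpy, scipy, OpenCV 4.12 (cv2) and the standard library are available. Lean on these libraries where they do the work, as an engineer would, in place of code of your own. Each camera call takes 0.05 s, during which the arm holds its last target. There are 200 camera calls.

## Working session

There is one attempt and no reset: what is moved stays moved. The work goes in short steps, Python scripts to look and compute and a shell command to move; the robot and the scene stay as the last step left them, time stands still between calls to the robot, and variables do not carry over. Pictures are saved under pics/ and viewed, at most 10 in all, crops included, and the job is handed in when it is done.

```bash
mkdir -p pics; python3 - <<'E'
from rig import env
import cv2,numpy as np
o=env.observe(); print(o['t'],o['eef_pos'],o['eef_rot'],o['opening'])
for c in ['top','side']:
    im=env.get_image(c); cv2.imwrite(f'pics/{c}0.png',im[:,:,::-1])
    k=env.calibration(c); R=np.array(k['R']);print(c,k['fx'],k['cx'],k['cy'],-R.T@np.array(k['t']),R.round(3).tolist())
    for n in ['knob_mid','station','holder','specimen_a']:
        print(n,[(np.round(d['bbox'],1).tolist(),round(d['score'],2)) for d in env.find_in(c,n)[:3]])
E
```

```text
0.0 [ 0.17347262 -0.70343376  0.21776479] [-3.14003311e+00  1.58184284e-04  2.41857717e-01] 0.9981994432455334
top 451.53012020970226 321.69215783103255 248.57516721192349 [0.42569009 0.03326627 1.37987122] [[-0.029, -1.0, -0.0], [-0.994, 0.029, -0.103], [0.103, -0.003, -0.995]]
knob_mid [([330.8, 238.2, 9.8, 7.5], 0.43)]
station [([246.5, 203.2, 116.6, 98.9], 0.74)]
holder [([251.3, 201.2, 114.0, 100.5], 0.68)]
specimen_a [([326.4, 207.4, 10.7, 14.5], 0.41), ([317.6, 265.0, 13.2, 11.8], 0.4)]
side 445.34093520184734 323.94260830016515 242.88313234400357 [0.12731257 0.58418213 0.79533126] [[-0.801, -0.598, 0.001], [-0.427, 0.571, -0.701], [0.419, -0.563, -0.713]]
knob_mid [([319.5, 221.4, 11.4, 18.7], 0.69)]
station [([234.5, 223.6, 132.0, 118.7], 0.8)]
holder [([344.2, 167.7, 13.5, 18.3], 0.74), ([235.6, 222.4, 126.6, 122.2], 0.66)]
specimen_a [([335.5, 261.8, 11.9, 12.6], 0.68), ([284.2, 223.7, 9.7, 10.7], 0.67), ([96.1, 358.9, 100.0, 45.7], 0.6)]
```

View pics/top0.png

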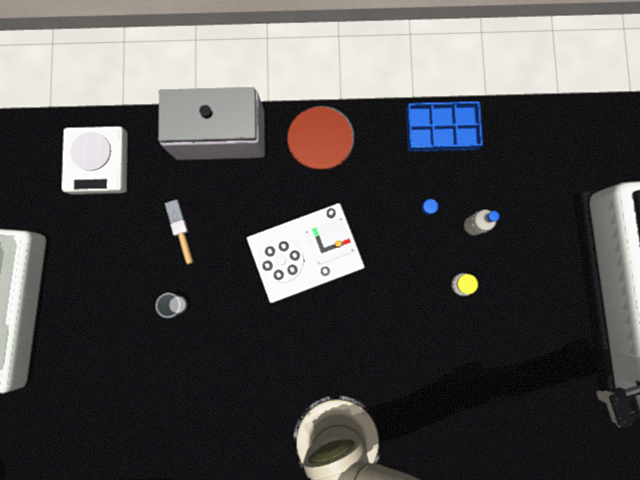

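View pics/side0.png

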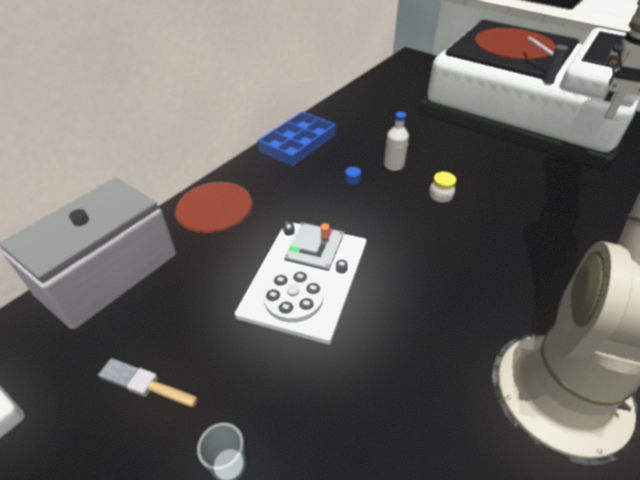

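The top view shows the station tilted, with corners at about (247,237), (341,204), (364,268) and (271,302). The knob is near (338,243), red is right of it, the corner is near (320,250) and green near (315,231). The side view agrees, with the knob at (325,231).

```bash
cat > h.py <<'E'
from rig import env
import cv2,numpy as np
def ray(c,uv,z):
    k=env.calibration(c);R=np.array(k['R']);t=np.array(k['t']);C=-R.T@t
    uv=np.atleast_2d(uv).astype(float)
    d=np.c_[(uv[:,0]-k['cx'])/k['fx'],(uv[:,1]-k['cy'])/k['fy'],np.ones(len(uv))]@R
    return (C+d*((z-C[2])/d[:,2])[:,None])[:,:2]
def orange(im,box):
    x0,y0,x1,y1=box;h=cv2.cvtColor(im[y0:y1,x0:x1],cv2.COLOR_RGB2HSV)
    m=(h[...,0]>=5)&(h[...,0]<=20)&(h[...,1]>150)&(h[...,2]>110)
    return m
def knob(c,im,box):
    m=orange(im,box);n,l,s,ce=cv2.connectedComponentsWithStats(m.astype(np.uint8))
    i=1+np.argmax(s[1:,4]);return ce[i]+np.array(box[:2]),s[i]
E
python3 - <<'E'
from h import *
im=cv2.imread('pics/top0.png')[:,:,::-1].copy(); g=im.min(2)
m=np.zeros(g.shape,np.uint8);m[190:315,235:375]=(g[190:315,235:375]>90)
cs,_=cv2.findContours(m,cv2.RETR_EXTERNAL,cv2.CHAIN_APPROX_NONE);c=max(cs,key=cv2.contourArea)[:,0]
P=ray('top',c,0.03).astype(np.float32)
r=cv2.minAreaRect(P*1000);print(r); print(cv2.boxPoints(r).round(1).tolist())
u,s=knob('top',im,(325,225,355,260));print(u,s,ray('top',u,.08))
s2=cv2.imread('pics/side0.png')[:,:,::-1].copy()
u,s=knob('side',s2,(305,210,345,250));print(u,s,ray('side',u,.0705))
print(ray('top',[[348,242],[320,250],[315,231]],.045))
a=cv2.resize(im[195:310,240:370],None,fx=6,fy=6,interpolation=cv2.INTER_CUBIC)[:600,:780]
b=cv2.resize(s2[210:280,270:370],None,fx=8,fy=8,interpolation=cv2.INTER_CUBIC)
cv2.imwrite('pics/b0.png',b[:,:,::-1]); cv2.imwrite('pics/a0.png',a[:,:,::-1])
E
```

```text
((556.9287719726562, 80.56881713867188), (214.02081298828125, 303.9983215332031), 18.977231979370117)
[[406.29998779296875, 189.5], [505.20001220703125, -98.0], [707.5999755859375, -28.399999618530273], [608.7000122070312, 259.1000061035156]]
[338.15789474 243.68421053] [10 16  7  6 19] [[ 0.57364406 -0.01811413]]
[324.73170732 226.19512195] [16 13  8  7 41] [[ 0.5847344  -0.03329889]]
[[ 0.58182746 -0.04894585]
 [ 0.56030317  0.03504567]
 [ 0.61769951  0.04834499]]
```

View pics/a0.png

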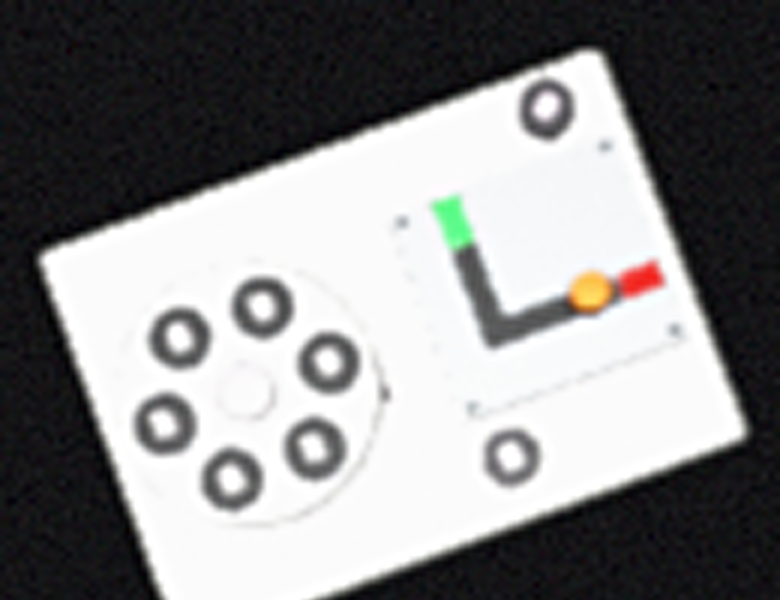

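View pics/b0.png

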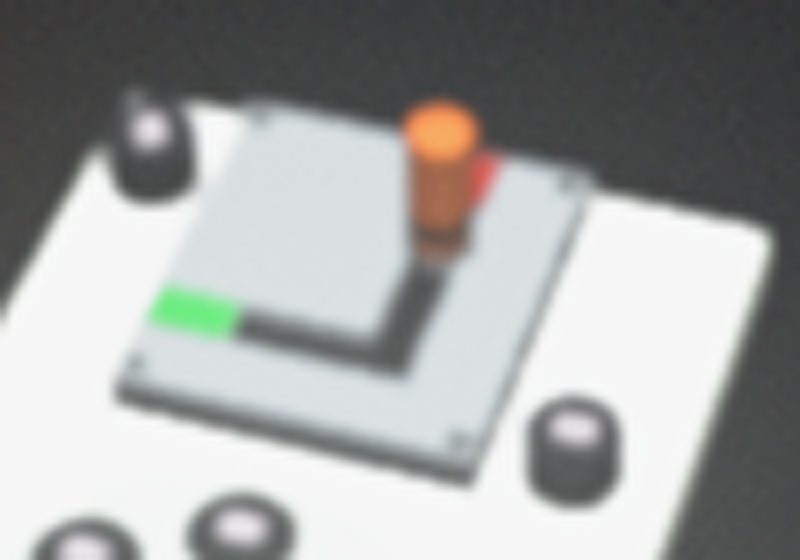

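The crops show the knob top at (338,243) in the top view and (325,226.5) in the side view. It stands about 20 mm past the slot's start. The corner is near (323,249).

```bash
cat >> h.py <<'E'
yaw=np.deg2rad(18.98);O=np.array([.5569,.0806])
def st(p): return ((np.atleast_2d(p)-O)@np.array([[np.cos(yaw),-np.sin(yaw)],[np.sin(yaw),np.cos(yaw)]])*1000).round(1)
def tool(dw,o):  # world shift -> tool axes, full-scale units
    from scipy.spatial.transform import Rotation as Ro
    return (Ro.from_euler('xyz',o['eef_rot']).as_matrix().T@dw/0.1).round(3)
E
python3 - <<'E'
from h import *
f=lambda a:np.array([240,195])+np.array(a)/6.
g=lambda a:np.array([270,210])+np.array(a)/8.
kt=ray('top',f([590,289]),.092);ks=ray('side',g([440,130]),.092)
print('knob',kt,ks,st(kt),st(ks))
for n,a,b in [('corner',[499,328],[393,357]),('green out',[447,203],[155,303]),('red out',[661,274],[487,155])]:
    p=ray('top',f(a),.045);q=ray('side',g(b),.045);print(n,p,q,st(p),st(q))
E
```

```text
knob [[ 0.57375853 -0.01819193]] [[ 0.5705627  -0.01520562]] [[-16.2 -98.9]] [[-18.2 -95. ]]
corner [[0.56102732 0.02561155]] [[0.55419617 0.02921306]] [[-14.  -53.3]] [[-19.3 -47.7]]
green out [[0.62427075 0.04965956]] [[0.62288792 0.05370235]] [[ 53.6 -51.2]] [[ 53.7 -46.9]]
red out [[ 0.58563686 -0.05553345]] [[ 0.58211055 -0.05494639]] [[ -17.1 -138.1]] [[ -20.2 -136.4]]
```

```bash
python3 -m crank '[{"tx":0.1,"ty":-0.08,"tz":0,"wx":0,"wy":0,"wz":-0.0285,"jaw":1},{"tx":0.22,"ty":-0.18,"tz":0,"wx":0,"wy":0,"wz":-0.0285,"jaw":1},{"tx":0.35,"ty":-0.28,"tz":0,"wx":0,"wy":0,"wz":-0.0285,"jaw":1},{"tx":0.48,"ty":-0.38,"tz":0,"wx":0,"wy":0,"wz":-0.0285,"jaw":1},{"tx":0.61,"ty":-0.48,"tz":0,"wx":0,"wy":0,"wz":-0.0285,"jaw":1},{"tx":0.74,"ty":-0.58,"tz":0,"wx":0,"wy":0,"wz":-0.0285,"jaw":1},{"tx":0.87,"ty":-0.68,"tz":0,"wx":0,"wy":0,"wz":-0.0285,"jaw":1},{"tx":1,"ty":-0.79,"tz":0,"wx":0,"wy":0,"wz":-0.0285,"jaw":1}]'
```

```text
t: 1.5
eef_pos: [0.2525, -0.6024, 0.2187]
eef_rot: [3.141, 0.0, 0.331]
force: [0.7, 0.5, -0.2]
opening: 0.188
finger_force: 0.0
```

```bash

python3 -m crank '[{"tx":0.12,"ty":-0.1,"tz":0,"wx":0,"wy":0,"wz":0,"jaw":1},{"tx":0.25,"ty":-0.2,"tz":0,"wx":0,"wy":0,"wz":0,"jaw":1},{"tx":0.37,"ty":-0.3,"tz":0,"wx":0,"wy":0,"wz":0,"jaw":1},{"tx":0.5,"ty":-0.4,"tz":0,"wx":0,"wy":0,"wz":0,"jaw":1},{"tx":0.62,"ty":-0.5,"tz":0,"wx":0,"wy":0,"wz":0,"jaw":1},{"tx":0.75,"ty":-0.6,"tz":0,"wx":0,"wy":0,"wz":0,"jaw":1},{"tx":0.87,"ty":-0.7,"tz":0,"wx":0,"wy":0,"wz":0,"jaw":1},{"tx":1,"ty":-0.79,"tz":0,"wx":0,"wy":0,"wz":0,"jaw":1}]'
python3 -m crank '[{"tx":0.12,"ty":-0.1,"tz":0,"wx":0,"wy":0,"wz":0,"jaw":1},{"tx":0.25,"ty":-0.2,"tz":0,"wx":0,"wy":0,"wz":0,"jaw":1},{"tx":0.37,"ty":-0.3,"tz":0,"wx":0,"wy":0,"wz":0,"jaw":1},{"tx":0.5,"ty":-0.4,"tz":0,"wx":0,"wy":0,"wz":0,"jaw":1},{"tx":0.62,"ty":-0.5,"tz":0,"wx":0,"wy":0,"wz":0,"jaw":1},{"tx":0.75,"ty":-0.6,"tz":0,"wx":0,"wy":0,"wz":0,"jaw":1},{"tx":0.87,"ty":-0.7,"tz":0,"wx":0,"wy":0,"wz":0,"jaw":1},{"tx":1,"ty":-0.79,"tz":0,"wx":0,"wy":0,"wz":0,"jaw":1}]'
python3 -m crank '[{"tx":0.12,"ty":-0.1,"tz":0,"wx":0,"wy":0,"wz":0,"jaw":1},{"tx":0.25,"ty":-0.2,"tz":0,"wx":0,"wy":0,"wz":0,"jaw":1},{"tx":0.37,"ty":-0.3,"tz":0,"wx":0,"wy":0,"wz":0,"jaw":1},{"tx":0.5,"ty":-0.4,"tz":0,"wx":0,"wy":0,"wz":0,"jaw":1},{"tx":0.62,"ty":-0.5,"tz":0,"wx":0,"wy":0,"wz":0,"jaw":1},{"tx":0.75,"ty":-0.6,"tz":0,"wx":0,"wy":0,"wz":0,"jaw":1},{"tx":0.87,"ty":-0.7,"tz":0,"wx":0,"wy":0,"wz":0,"jaw":1},{"tx":1,"ty":-0.79,"tz":0,"wx":0,"wy":0,"wz":0,"jaw":1}]'
python3 -m crank '[{"tx":0.12,"ty":-0.1,"tz":0,"wx":0,"wy":0,"wz":0,"jaw":1},{"tx":0.25,"ty":-0.2,"tz":0,"wx":0,"wy":0,"wz":0,"jaw":1},{"tx":0.37,"ty":-0.3,"tz":0,"wx":0,"wy":0,"wz":0,"jaw":1},{"tx":0.5,"ty":-0.4,"tz":0,"wx":0,"wy":0,"wz":0,"jaw":1},{"tx":0.62,"ty":-0.5,"tz":0,"wx":0,"wy":0,"wz":0,"jaw":1},{"tx":0.75,"ty":-0.6,"tz":0,"wx":0,"wy":0,"wz":0,"jaw":1},{"tx":0.87,"ty":-0.7,"tz":0,"wx":0,"wy":0,"wz":0,"jaw":1},{"tx":1,"ty":-0.79,"tz":0,"wx":0,"wy":0,"wz":0,"jaw":1}]'
python3 - <<'E'
from h import *
o=env.observe();p=np.array(o['eef_pos']);print(p,st(p[:2]),o['opening'])
t=O+np.array([[np.cos(yaw),-np.sin(yaw)],[np.sin(yaw),np.cos(yaw)]])@[-.017,-.145]
print(tool(np.r_[t,.065]-p,o))
E
```

```text
t: 2.5
eef_pos: [0.3211, -0.4952, 0.2186]
eef_rot: [3.142, 0.0, 0.331]
force: [0.1, -0.1, -0.4]
opening: 0.005
finger_force: 0.0
t: 3.5
eef_pos: [0.39, -0.3879, 0.2186]
eef_rot: [3.142, 0.0, 0.331]
force: [-0.5, -0.7, 0.7]
opening: 0.002
finger_force: 0.0
t: 4.5
eef_pos: [0.4589, -0.2807, 0.2186]
eef_rot: [-3.142, 0.0, 0.331]
force: [0.5, 1.2, 0.1]
opening: 0.002
finger_force: 0.0
t: 5.5
eef_pos: [0.5277, -0.1734, 0.2186]
eef_rot: [-3.142, 0.0, 0.331]
force: [-0.1, -1.3, -0.4]
opening: 0.005
finger_force: 0.0
[ 0.52773008 -0.17339614  0.2185916 ] [[-110.2 -230.7]] 0.005118187531198709
[ 0.932 -0.857  1.536]
```

Descend to the pre-contact pose. Approach in xy at height first, then go down.

```bash

python3 -m crank '[{"tx":0.12,"ty":-0.1,"tz":0.1,"wx":0,"wy":0,"wz":0,"jaw":1},{"tx":0.25,"ty":-0.2,"tz":0.2,"wx":0,"wy":0,"wz":0,"jaw":1},{"tx":0.37,"ty":-0.3,"tz":0.3,"wx":0,"wy":0,"wz":0,"jaw":1},{"tx":0.5,"ty":-0.4,"tz":0.4,"wx":0,"wy":0,"wz":0,"jaw":1},{"tx":0.62,"ty":-0.5,"tz":0.5,"wx":0,"wy":0,"wz":0,"jaw":1},{"tx":0.75,"ty":-0.6,"tz":0.6,"wx":0,"wy":0,"wz":0,"jaw":1},{"tx":0.87,"ty":-0.7,"tz":0.7,"wx":0,"wy":0,"wz":0,"jaw":1},{"tx":0.93,"ty":-0.81,"tz":0.8,"wx":0,"wy":0,"wz":0,"jaw":1}]'
python3 -m crank '[{"tz":0.1,"tx":0,"ty":0,"wx":0,"wy":0,"wz":0,"jaw":1},{"tz":0.2,"tx":0,"ty":0,"wx":0,"wy":0,"wz":0,"jaw":1},{"tz":0.3,"tx":0,"ty":0,"wx":0,"wy":0,"wz":0,"jaw":1},{"tz":0.4,"tx":0,"ty":0,"wx":0,"wy":0,"wz":0,"jaw":1},{"tz":0.5,"tx":0,"ty":0,"wx":0,"wy":0,"wz":0,"jaw":1},{"tz":0.6,"tx":0,"ty":0,"wx":0,"wy":0,"wz":0,"jaw":1},{"tz":0.7,"tx":0,"ty":0,"wx":0,"wy":0,"wz":0,"jaw":1},{"tz":0.73,"tx":0,"ty":0,"wx":0,"wy":0,"wz":0,"jaw":1}]'
python3 - <<'E'
from h import *
o=env.observe();p=np.array(o['eef_pos']);print(p,st(p[:2]))
s=env.get_image('side');t=env.get_image('top')
a=cv2.resize(s[180:270,270:370],None,fx=4,fy=4,interpolation=cv2.INTER_CUBIC)
b=cv2.resize(t[195:285,270:370],None,fx=4,fy=4,interpolation=cv2.INTER_CUBIC)
cv2.imwrite('pics/c.png',np.hstack([a,b])[:,:,::-1])
E
```

```text
t: 6.5
eef_pos: [0.5894, -0.0665, 0.1379]
eef_rot: [3.142, -0.0, 0.332]
force: [-0.4, -0.3, -0.1]
opening: 0.004
finger_force: 0.0
t: 7.5
eef_pos: [0.5885, -0.0674, 0.0648]
eef_rot: [-3.141, 0.001, 0.332]
force: [-0.1, 0.1, -0.6]
opening: 0.004
finger_force: 0.0
[ 0.5884627  -0.06741679  0.06477333] [[ -18.3 -150.2]]
```

View pics/c.png

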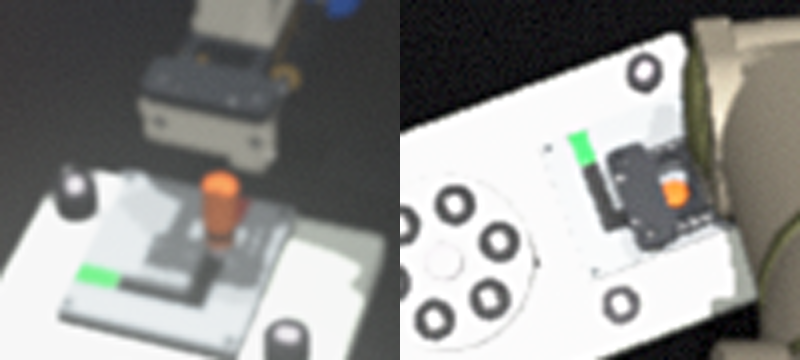

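```bash
python3 - <<'E'
from h import *
k=env.calibration('side');R=np.array(k['R']);t=np.array(k['t'])
p=np.array(env.observe()['eef_pos'])
for d in (0,.019,.084):
    c=R@(p+[0,0,d])+t;u=np.array([k['fx']*c[0]/c[2]+k['cx'],k['fy']*c[1]/c[2]+k['cy']]);print(u,(u-[270,180])*4)
s=env.get_image('side');a=cv2.resize(s[60:260,220:440],None,fx=3,fy=3,interpolation=cv2.INTER_CUBIC)
cv2.imwrite('pics/d.png',a[:,:,::-1])
E
```

```text
[331.84663013 219.39897334] [247.38652053 157.59589336]
[331.95843817 213.53811557] [247.83375267 134.15246226]
[332.36338897 192.31102692] [249.45355589  49.24410767]
```

View pics/d.png

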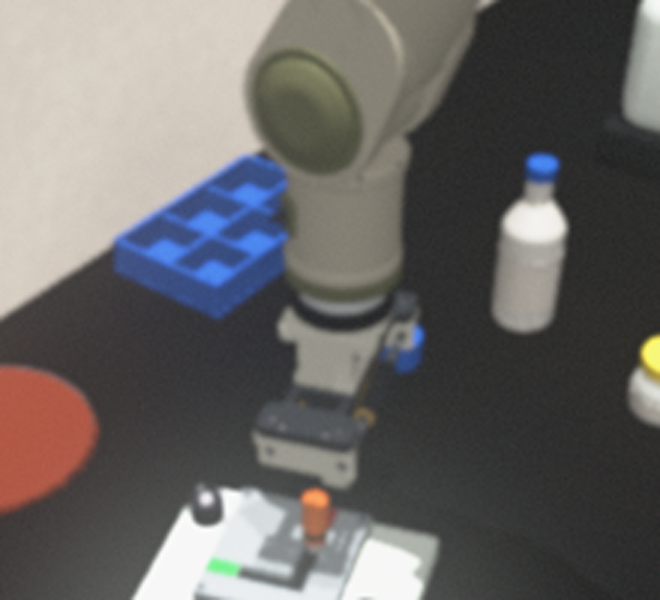

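The finger tip projects onto its image at crop (335,478), and the knob is still clear at (315,515). The gripper's body is above everything, so I push along the long leg.

```bash

python3 -m crank '[{"tx":0.01,"ty":-0.08,"tz":0,"wx":0,"wy":0,"wz":0,"jaw":1},{"tx":0.01,"ty":-0.16,"tz":0,"wx":0,"wy":0,"wz":0,"jaw":1},{"tx":0.01,"ty":-0.22,"tz":0,"wx":0,"wy":0,"wz":0,"jaw":1},{"tx":0.01,"ty":-0.27,"tz":0,"wx":0,"wy":0,"wz":0,"jaw":1},{"tx":0.01,"ty":-0.32,"tz":0,"wx":0,"wy":0,"wz":0,"jaw":1},{"tx":0.01,"ty":-0.36,"tz":0,"wx":0,"wy":0,"wz":0,"jaw":1},{"tx":0.01,"ty":-0.4,"tz":0,"wx":0,"wy":0,"wz":0,"jaw":1},{"tx":0.01,"ty":-0.4,"tz":0,"wx":0,"wy":0,"wz":0,"jaw":1}]'
python3 - <<'E'
from h import *
s=env.get_image('side');o=env.observe();p=np.array(o['eef_pos']);print(p,st(p[:2]))
u,b=knob('side',s,(290,210,350,270));print(u,b,st(ray('side',u,.092)))
E
```

```text
t: 8.65
eef_pos: [0.5766, -0.0289, 0.0656]
eef_rot: [-3.141, 0.0, 0.332]
force: [0.3, -0.5, 0.5]
opening: 0.003
finger_force: 0.2
[ 0.57659384 -0.02895734  0.06555806] [[ -17. -110.]]Traceback (most recent call last):
  File "<stdin>", line 3, in <module>
  File "h.py", line 14, in knob
    i=1+np.argmax(s[1:,4]);return ce[i]+np.array(box[:2]),s[i]
        ~~~~~~~~~^^^^^^^^^
    return _wrapfunc(a, 'argmax', axis=axis, out=out, **kwds)
    return bound(*args, **kwds)
ValueError: attempt to get argmax of an empty sequence
```

```bash
sed -i 's/>=5)/>=3)/; s/\]>150)/]>130)/; s/\]>110)/]>60)/' h.py; python3 - <<'E'
from h import *
s=env.get_image('side');print([(np.round(d['bbox']),d['score']) for d in env.find_in('side','knob_mid')][:2])
a=cv2.resize(s[170:280,270:370],None,fx=5,fy=5,interpolation=cv2.INTER_CUBIC)
cv2.imwrite('pics/e.png',a[:,:,::-1])
E
```

```text
[(array([320., 227.,   6.,  18.]), 0.41)]
```

View pics/e.png

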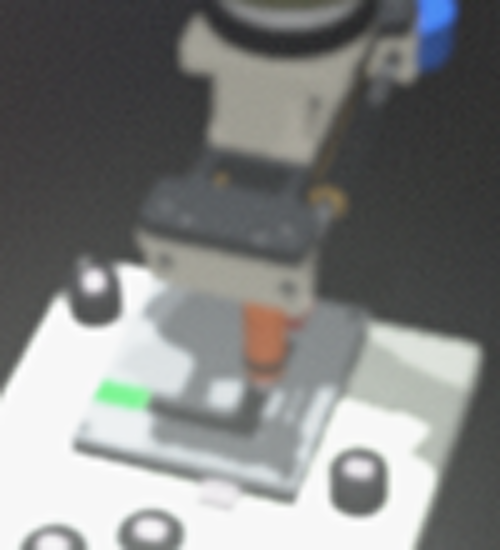

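The knob's upper part is now hidden behind the gripper body. Its foot at crop (265,380) has moved toward the corner, so I keep pushing.

```bash

python3 -m crank '[{"tx":0,"ty":-0.04,"tz":0,"wx":0,"wy":0,"wz":0,"jaw":1},{"tx":0,"ty":-0.08,"tz":0,"wx":0,"wy":0,"wz":0,"jaw":1},{"tx":0,"ty":-0.12,"tz":0,"wx":0,"wy":0,"wz":0,"jaw":1},{"tx":0,"ty":-0.16,"tz":0,"wx":0,"wy":0,"wz":0,"jaw":1},{"tx":0,"ty":-0.2,"tz":0,"wx":0,"wy":0,"wz":0,"jaw":1},{"tx":0,"ty":-0.23,"tz":0,"wx":0,"wy":0,"wz":0,"jaw":1},{"tx":0,"ty":-0.25,"tz":0,"wx":0,"wy":0,"wz":0,"jaw":1},{"tx":0,"ty":-0.25,"tz":0,"wx":0,"wy":0,"wz":0,"jaw":1}]'
python3 -m crank '[{"tx":0,"ty":-0.01,"tz":0,"wx":0,"wy":0,"wz":0,"jaw":1},{"tx":0,"ty":-0.02,"tz":0,"wx":0,"wy":0,"wz":0,"jaw":1},{"tx":0,"ty":-0.02,"tz":0,"wx":0,"wy":0,"wz":0,"jaw":1},{"tx":0,"ty":-0.03,"tz":0,"wx":0,"wy":0,"wz":0,"jaw":1},{"tx":0,"ty":-0.03,"tz":0,"wx":0,"wy":0,"wz":0,"jaw":1},{"tx":0,"ty":-0.04,"tz":0,"wx":0,"wy":0,"wz":0,"jaw":1},{"tx":0,"ty":-0.04,"tz":0,"wx":0,"wy":0,"wz":0,"jaw":1},{"tx":0,"ty":-0.04,"tz":0,"wx":0,"wy":0,"wz":0,"jaw":1}]'
python3 - <<'E'
from h import *
o=env.observe();p=np.array(o['eef_pos']);print(p,st(p[:2]),o['force'])
E
```

```text
t: 9.8
eef_pos: [0.5684, -0.0054, 0.0656]
eef_rot: [-3.141, 0.0, 0.332]
force: [-0.4, -0.7, -0.4]
opening: 0.003
finger_force: 0.3
t: 10.8
eef_pos: [0.5672, -0.0018, 0.0656]
eef_rot: [-3.142, 0.0, 0.331]
force: [0.6, -1.7, -0.1]
opening: 0.005
finger_force: 0.8
[ 0.56723108 -0.00184568  0.06558436] [[-17.  -81.3]] [ 0.55371582 -1.72419027 -0.06442985]
```

```bash

for i in 1 2 3; do python3 -m crank '[{"tx":0,"ty":-0.01,"tz":0,"wx":0,"wy":0,"wz":0,"jaw":1},{"tx":0,"ty":-0.02,"tz":0,"wx":0,"wy":0,"wz":0,"jaw":1},{"tx":0,"ty":-0.02,"tz":0,"wx":0,"wy":0,"wz":0,"jaw":1},{"tx":0,"ty":-0.025,"tz":0,"wx":0,"wy":0,"wz":0,"jaw":1},{"tx":0,"ty":-0.025,"tz":0,"wx":0,"wy":0,"wz":0,"jaw":1},{"tx":0,"ty":-0.03,"tz":0,"wx":0,"wy":0,"wz":0,"jaw":1},{"tx":0,"ty":-0.03,"tz":0,"wx":0,"wy":0,"wz":0,"jaw":1},{"tx":0,"ty":-0.03,"tz":0,"wx":0,"wy":0,"wz":0,"jaw":1}]' | grep -E 'pos|force:'; done
```

```text
eef_pos: [0.5663, 0.0009, 0.0656]
force: [-0.3, -2.0, -0.8]
finger_force: 0.9
eef_pos: [0.5654, 0.0035, 0.0656]
force: [-0.3, -4.3, -0.8]
finger_force: 1.8
eef_pos: [0.5651, 0.0043, 0.0658]
force: [3.0, -11.2, -0.7]
finger_force: 5.4
```

Force rose to about 11.6 N and motion stopped, so the knob is at the corner. Next I back off, go round to its -x side, and check.

```bash

python3 -m crank '[{"tx":0,"ty":0.1,"tz":0,"wx":0,"wy":0,"wz":0,"jaw":1},{"tx":0,"ty":0.18,"tz":0,"wx":0,"wy":0,"wz":0,"jaw":1},{"tx":-0.1,"ty":0.2,"tz":0,"wx":0,"wy":0,"wz":0,"jaw":1},{"tx":-0.2,"ty":0.2,"tz":0,"wx":0,"wy":0,"wz":0,"jaw":1},{"tx":-0.3,"ty":0.2,"tz":0,"wx":0,"wy":0,"wz":0,"jaw":1},{"tx":-0.4,"ty":0.2,"tz":0,"wx":0,"wy":0,"wz":0,"jaw":1},{"tx":-0.4,"ty":0.2,"tz":0,"wx":0,"wy":0,"wz":0,"jaw":1},{"tx":-0.4,"ty":0.2,"tz":0,"wx":0,"wy":0,"wz":0,"jaw":1}]'
python3 -m crank '[{"tx":0,"ty":-0.1,"tz":0,"wx":0,"wy":0,"wz":0,"jaw":1},{"tx":0,"ty":-0.2,"tz":0,"wx":0,"wy":0,"wz":0,"jaw":1},{"tx":0,"ty":-0.3,"tz":0,"wx":0,"wy":0,"wz":0,"jaw":1},{"tx":0,"ty":-0.4,"tz":0,"wx":0,"wy":0,"wz":0,"jaw":1},{"tx":0,"ty":-0.46,"tz":0,"wx":0,"wy":0,"wz":0,"jaw":1},{"tx":0,"ty":-0.46,"tz":0,"wx":0,"wy":0,"wz":0,"jaw":1},{"tx":0,"ty":-0.46,"tz":0,"wx":0,"wy":0,"wz":0,"jaw":1},{"tx":0,"ty":-0.46,"tz":0,"wx":0,"wy":0,"wz":0,"jaw":1}]'
python3 - <<'E'
from h import *
s=env.get_image('side');t=env.get_image('top');o=env.observe();p=np.array(o['eef_pos']);print(p,st(p[:2]))
a=cv2.resize(s[180:280,270:370],None,fx=4,fy=4,interpolation=cv2.INTER_CUBIC)
b=cv2.resize(t[195:295,270:370],None,fx=4,fy=4,interpolation=cv2.INTER_CUBIC)
cv2.imwrite('pics/f.png',np.hstack([a,b])[:,:,::-1])
E
```

```text
t: 14.8
eef_pos: [0.5334, -0.0251, 0.0657]
eef_rot: [3.142, -0.001, 0.332]
force: [-0.6, -0.5, 0.1]
opening: 0.005
finger_force: 0.0
t: 15.8
eef_pos: [0.5182, 0.0178, 0.0656]
eef_rot: [3.141, -0.0, 0.331]
force: [-0.0, 0.5, -0.3]
opening: 0.003
finger_force: 0.0
[0.51814512 0.0178267  0.06558614] [[-57.1 -46.8]]
```

View pics/f.png

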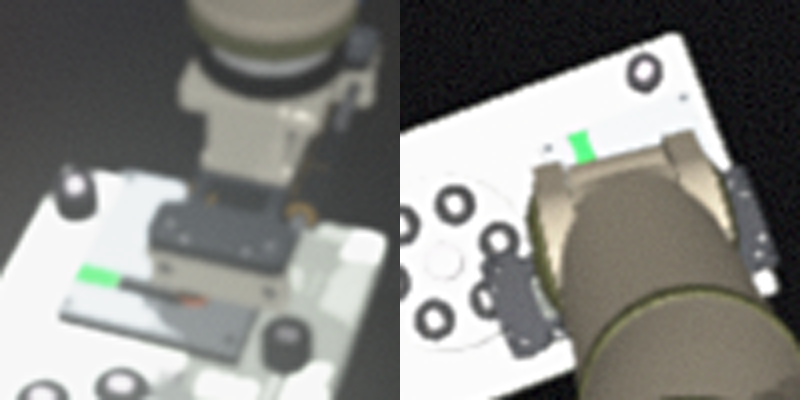

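The knob's foot shows at crop (190,300), image (317.5,255), which matches the corner. Now I push along the short leg.

```bash

python3 -m crank '[{"tx":0.08,"ty":0,"tz":0,"wx":0,"wy":0,"wz":0,"jaw":1},{"tx":0.15,"ty":0,"tz":0,"wx":0,"wy":0,"wz":0,"jaw":1},{"tx":0.19,"ty":0,"tz":0,"wx":0,"wy":0,"wz":0,"jaw":1},{"tx":0.23,"ty":0,"tz":0,"wx":0,"wy":0,"wz":0,"jaw":1},{"tx":0.27,"ty":0,"tz":0,"wx":0,"wy":0,"wz":0,"jaw":1},{"tx":0.31,"ty":0,"tz":0,"wx":0,"wy":0,"wz":0,"jaw":1},{"tx":0.34,"ty":0,"tz":0,"wx":0,"wy":0,"wz":0,"jaw":1},{"tx":0.34,"ty":0,"tz":0,"wx":0,"wy":0,"wz":0,"jaw":1}]'
python3 -m crank '[{"tx":0.03,"ty":0,"tz":0,"wx":0,"wy":0,"wz":0,"jaw":1},{"tx":0.06,"ty":0,"tz":0,"wx":0,"wy":0,"wz":0,"jaw":1},{"tx":0.09,"ty":0,"tz":0,"wx":0,"wy":0,"wz":0,"jaw":1},{"tx":0.12,"ty":0,"tz":0,"wx":0,"wy":0,"wz":0,"jaw":1},{"tx":0.15,"ty":0,"tz":0,"wx":0,"wy":0,"wz":0,"jaw":1},{"tx":0.18,"ty":0,"tz":0,"wx":0,"wy":0,"wz":0,"jaw":1},{"tx":0.2,"ty":0,"tz":0,"wx":0,"wy":0,"wz":0,"jaw":1},{"tx":0.2,"ty":0,"tz":0,"wx":0,"wy":0,"wz":0,"jaw":1}]'
for i in 1 2; do python3 -m crank '[{"tx":0.01,"ty":0,"tz":0,"wx":0,"wy":0,"wz":0,"jaw":1},{"tx":0.02,"ty":0,"tz":0,"wx":0,"wy":0,"wz":0,"jaw":1},{"tx":0.02,"ty":0,"tz":0,"wx":0,"wy":0,"wz":0,"jaw":1},{"tx":0.025,"ty":0,"tz":0,"wx":0,"wy":0,"wz":0,"jaw":1},{"tx":0.025,"ty":0,"tz":0,"wx":0,"wy":0,"wz":0,"jaw":1},{"tx":0.03,"ty":0,"tz":0,"wx":0,"wy":0,"wz":0,"jaw":1},{"tx":0.03,"ty":0,"tz":0,"wx":0,"wy":0,"wz":0,"jaw":1},{"tx":0.03,"ty":0,"tz":0,"wx":0,"wy":0,"wz":0,"jaw":1}]' | grep -E 'pos|force:'; done
python3 -c "
from h import *
p=env.observe()['eef_pos'];print(st(p[:2]))"
```

```text
t: 16.9
eef_pos: [0.5505, 0.0294, 0.0655]
eef_rot: [-3.142, -0.0, 0.331]
force: [0.1, -0.4, -0.6]
opening: 0.006
finger_force: 0.3
t: 17.9
eef_pos: [0.5695, 0.0359, 0.0656]
eef_rot: [3.142, -0.001, 0.331]
force: [-1.2, 0.1, -1.2]
opening: 0.003
finger_force: 0.5
eef_pos: [0.572, 0.0367, 0.0656]
force: [-0.7, 0.4, 0.2]
finger_force: 0.9
eef_pos: [0.5748, 0.0377, 0.0656]
force: [-1.6, 0.4, 0.8]
finger_force: 0.9
[[  3.  -46.4]]
```

```bash

for i in 1 2; do python3 -m crank '[{"tx":0.01,"ty":0,"tz":0,"wx":0,"wy":0,"wz":0,"jaw":1},{"tx":0.02,"ty":0,"tz":0,"wx":0,"wy":0,"wz":0,"jaw":1},{"tx":0.02,"ty":0,"tz":0,"wx":0,"wy":0,"wz":0,"jaw":1},{"tx":0.025,"ty":0,"tz":0,"wx":0,"wy":0,"wz":0,"jaw":1},{"tx":0.025,"ty":0,"tz":0,"wx":0,"wy":0,"wz":0,"jaw":1},{"tx":0.03,"ty":0,"tz":0,"wx":0,"wy":0,"wz":0,"jaw":1},{"tx":0.03,"ty":0,"tz":0,"wx":0,"wy":0,"wz":0,"jaw":1},{"tx":0.03,"ty":0,"tz":0,"wx":0,"wy":0,"wz":0,"jaw":1}]' | grep -E 'pos|force:'; done
```

```text
eef_pos: [0.5777, 0.0387, 0.0656]
force: [-2.4, 0.7, 0.5]
finger_force: 0.9
eef_pos: [0.5785, 0.039, 0.0655]
force: [-8.1, -2.3, 5.9]
finger_force: 4.0
```

The force rose and motion stopped about 41 mm past the corner, so the knob is at the end stop. I back off along -x, rise and check.

```bash

python3 -m crank '[{"tx":-0.1,"ty":0,"tz":0,"wx":0,"wy":0,"wz":0,"jaw":1},{"tx":-0.2,"ty":0,"tz":0,"wx":0,"wy":0,"wz":0,"jaw":1},{"tx":-0.3,"ty":0,"tz":0,"wx":0,"wy":0,"wz":0,"jaw":1},{"tx":-0.4,"ty":0,"tz":-0.1,"wx":0,"wy":0,"wz":0,"jaw":1},{"tx":-0.5,"ty":0,"tz":-0.3,"wx":0,"wy":0,"wz":0,"jaw":1},{"tx":-0.6,"ty":0,"tz":-0.5,"wx":0,"wy":0,"wz":0,"jaw":1},{"tx":-0.7,"ty":0.1,"tz":-0.7,"wx":0,"wy":0,"wz":0,"jaw":1},{"tx":-0.8,"ty":0.2,"tz":-0.9,"wx":0,"wy":0,"wz":0,"jaw":1}]'
python3 -m crank '[{"tx":0,"ty":0.15,"tz":-0.1,"wx":0,"wy":0,"wz":0,"jaw":1},{"tx":0,"ty":0.3,"tz":-0.2,"wx":0,"wy":0,"wz":0,"jaw":1},{"tx":0,"ty":0.45,"tz":-0.3,"wx":0,"wy":0,"wz":0,"jaw":1},{"tx":0,"ty":0.6,"tz":-0.4,"wx":0,"wy":0,"wz":0,"jaw":1},{"tx":0,"ty":0.75,"tz":-0.4,"wx":0,"wy":0,"wz":0,"jaw":1},{"tx":0,"ty":0.9,"tz":-0.4,"wx":0,"wy":0,"wz":0,"jaw":1},{"tx":0,"ty":1,"tz":-0.4,"wx":0,"wy":0,"wz":0,"jaw":1},{"tx":0,"ty":1,"tz":-0.4,"wx":0,"wy":0,"wz":0,"jaw":1}]'
python3 - <<'E'
from h import *
s=env.get_image('side');print([(np.round(d['bbox']),d['score']) for d in env.find_in('side','knob_mid')][:2])
a=cv2.resize(s[200:290,260:380],None,fx=6,fy=6,interpolation=cv2.INTER_CUBIC)
cv2.imwrite('pics/g.png',a[:,:,::-1])
k=env.calibration('side')
for sx in (19,23):
  w=O+np.array([[np.cos(yaw),-np.sin(yaw)],[np.sin(yaw),np.cos(yaw)]])@[sx/1e3,-.0475]
  c=np.array(k['R'])@np.r_[w,.049]+k['t'];print(sx,k['fx']*c[0]/c[2]+k['cx'],k['fy']*c[1]/c[2]+k['cy'])
E
```

```text
t: 22.9
eef_pos: [0.5108, -0.0056, 0.1569]
eef_rot: [3.141, -0.001, 0.332]
force: [0.7, 0.0, -0.3]
opening: 0.007
finger_force: 0.0
t: 23.9
eef_pos: [0.5439, -0.1006, 0.1952]
eef_rot: [-3.141, 0.001, 0.33]
force: [-0.3, 0.6, 0.4]
opening: 0.006
finger_force: 0.0
[(array([298., 231.,   8.,  22.]), 0.61)]
19 303.38134424873516 249.80505319725913
23 301.7543044772975 249.42209188521446
```

View pics/g.png

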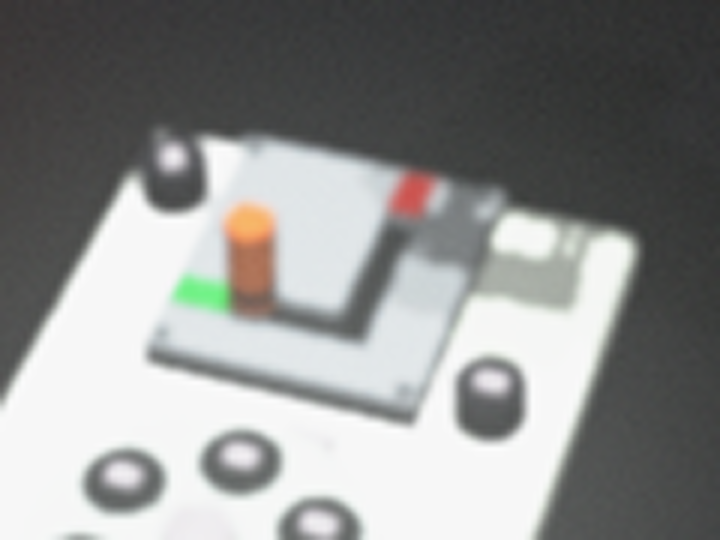

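The knob stands upright against the green mark, with its foot at image (302,250.8), where the end of the slot should be. The specimens are in place and the arm is clear.

```bash
python3 -c "
from rig import env
print(env.close_job())"
```

```text
the job is handed in; nothing more can be done
None
```

I pushed the knob to the corner and along the short leg to its stop at the green mark, where the last picture shows it standing upright. The arm was withdrawn clear and the job handed in at about 24 s; no verdict came back.

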